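# Seat the mower spindle pulley on its splines and close the belt keeper

### The arm

A 7-joint arm with a two-finger parallel gripper is mounted at the origin on a cart in front of the work surface, level with it; the furniture and walls round the work are solid. World frame = base frame: x ahead of the robot, y to its left, z up, the work surface at z = 0. Lengths are in m, angles in rad, forces in N, time in s.
With the tool pointing down it reaches from about 0.4 to 0.85 m from the base axis. Payload 4.5 kg.
Tool frame: the origin (TCP) lies midway between the tips of the shut fingers; the grasp point (between the pads) lies behind it (r.grip_point_offset is the z of the grasp point in the tool frame, in m); z points along the fingers, y is the line along which they close (so a half turn about z gives the same grasp; the last joint's range is limited). The gripper opens to 88 mm and grips with 3 to 60 N. Pads are 18 mm wide; open, the fingers measure 123 mm over their backs; the gripper's body (75 mm by 187 mm) begins 45 mm behind the grasp point.
Start: joints at [-1.265, 0.689, -0.195, 1.565, 0.157, 0.902, -0.215], TCP at [0.168, 0.602, 0.206] pointing down, gripper open.
Joint ranges: [-3.01, 3.01], [-0.46, 2.08], [-1.47, 1.51], [0.13, 2.56], [-1, 4.14], [0.04, 2.09], [-2.66, 2.66]. Speed limits (rad/s): [2.57, 2.57, 3.14, 3.14, 3.14, 3.14, 3.14].

### API

Orientations are given as a unit quaternion [x, y, z, w].
In Python, from plant import r, optics, workorder gives the robot as it stands.
- The arm moves only by the shell command python3 -m creep 'ROWS' [FORCE]. ROWS is JSON, a list of rows, each an object of numbers: "grip": the gripper command: -1 is shut, 1 is fully open, values between are in proportion; "tx", "ty", "tz": the shift along the tool's x, y, z in cm; "spin": the turn about the tool's z in degrees. In form: [{"grip": .., "tx": .., "ty": .., "tz": .., "spin": ..}, ...]. A call has 1 to 8 rows; each row shifts and turns the commanded pose from where the row before left it, along the tool's axes as they then stand; what a row does not reach is not made up. A row lasts 1/12 s, in which the tool goes at most 41.7 mm and 7.16 degrees, less where a joint would pass 70% of its speed; a pose out of reach is approached as far as the arm can. A call with a gripper value outside its range is refused whole. The fingers move at their own pace and stop on an object; FORCE is the grip in N (left out, the last holds). Time passes only in rows, so rows that do not move let the fingers close. It gives the time, the measured TCP pose, the force, the opening and the grip force at its end, in the units of the state.
- r.get_state(): the state, without advancing time (a new reading comes with each control period).
- optics.snapshot(name): name is "side" or "top" or "wrist"; returns (picture, depth): 480x640x3 uint8, red, green, blue; 480x640 float32, m along the optical axis (not along the pixel's ray), 0 where there is no reading.
- optics.get_calibration(name): a dict with "fx", "fy", "cx", "cy" (pixels), "D" ([k1, k2, p1, p2, k3] as OpenCV has them; the pictures are not rectified), "extrinsics" (4x4, takes a point from world to camera coordinates). Camera axes: x right, y down, z forward; pixel columns grow to the right and rows downward; lengths in m; the calibration is good to about 2 mm. A picture is of the moment at which its call begins: read the wrist's pose just before it. get_calibration takes no time and is no camera call; for the wrist camera it gives the pose at the moment of the call.
- workorder.finish_job(): hands the job in; it is judged then, once.
The state is a dict: "clock": time; "q": joint angles; "qd": joint speeds; "joint_torque": joint torques, N m; "tool_pos": TCP position; "eef_rot": TCP orientation; "contact_force": force on the tool from outside, world axes, zero at the start; "moment": the same for the moment, N m; "opening": opening from 0.0 (shut) to 1.0 (fully open); "finger_force": force on a finger pad.
Only numpy, scipy, OpenCV 4.12 (cv2) and the standard library are available. Lean on these libraries where they do the work, as an engineer would, in place of code of your own. Each camera call takes 0.05 s, during which the arm holds its last target. There are 200 camera calls.

### The job

The pulley has been set on the nose of the mower spindle, but it is sitting on top of the splines. Turn it slowly on the spindle until it drops fully home, then swing the slotted belt keeper over it until the slot is right round the second bolt. Leave the tools and other things on the bench where they are.

Things in the scene. Friction and masses are not known exactly. Their poses are not given: they have to be found in the camera images.
- pulley_hub (a point): Loose cast-aluminium V-belt pulley, 170 mm across, 0.5 to 1 kg, axis (z) upright. Point on the axis, half-way up its hub (46 mm across, 36 high). Four spokes run along this point's +x, -x, +y, -y axes; four slots in the bore line up with them. It starts resting on the ends of the splines, 0.25 to 1.3 rad out of line; 0.1 N m turns it. In line (within 0.04 rad) it drops 16 mm by its weight.
- pulley_spoke (a point): Middle of the pulley's +x spoke, 47 mm from the axis, at hub half-height. Spokes are 14 (rim) to 19 mm (hub) wide and lie from 10 mm below to 4.5 mm above this height, the rim (inner radius 72 mm) from 14 below to 8 above. The four windows between them, radius 23 to 72 mm, are open down to 35 mm below this height at the start: closed fingers can enter from above and push a spoke round.
- spindle_seat (a point): Centre of the shoulder of the upright spindle (82 mm above the bench) on which the hub rests when home. The spindle cannot turn. Four splines (to radius 16 mm, 16 mm high) point along this point's +x, -x, +y, -y; above them a plain nose, 22 mm across, up to 42 mm above this point. Home: pulley_hub is 18 mm above this point (34 at the start), spokes in line, any of four ways round.
- carrier: Fixed grey steel channel (inverted U) on the bench that carries spindle and keeper: 230 mm along its x, from -100 to +80 mm in its y, top face 60 mm high. Origin on the bench under the spindle axis. Nothing stands between its top face and the pulley but the spindle's housing and four bolt heads, up to 78 mm high, within 52 mm of the axis.
- keeper (a joint): Angle (rad) by which the belt keeper is swung open: 0 = closed, at its stop; larger = free end swung out to the carrier's +y, up to 1.6. Friction (0.15 N m) holds it where it is left. A dark steel strap, 26 mm wide, 5 mm thick, underside 112 mm above the bench, with an upturned edge along its outer side. It clears the rim by 4 mm when the pulley is home; before that the rim is in its way.
- keeper_pivot (a point): Axis of the bolt about which the keeper swings, given at 127 mm above the bench; at +88, +52 mm in the carrier's x, y.
- keeper_edge (a point): Point on the outer face of the keeper's upturned edge, 110 mm from the pivot axis along the strap and 13 mm out from its middle line, 127 mm above the bench (the edge reaches from 112 to 138 mm high). Its +y axis points straight out of that face, so pushing along -y closes the keeper; -x points along the strap to its free end.
- keeper_slot (a point): Bottom of the slot in the keeper's free end, where the second bolt must come to lie: 176 mm from the pivot axis on the strap's middle line, given at 127 mm above the bench. The slot is 13.6 mm wide and open towards this point's -y, the closing direction.
- keeper_bolt (a point): Axis of the second bolt (shank 10 mm, hex head on a washer of 23 mm, its top 127 mm above the bench); at -88, +52 mm in the carrier's x, y. With the keeper closed, keeper_slot is on this axis.
- ratchet: Loose steel ratchet wrench, 219 mm long, lying on the bench to the right of the carrier; leave it alone.
- screwdriver: Loose flat screwdriver, 235 mm long, lying on the bench to the left of the carrier; leave it alone.
- screw_tin: Loose open tin of screws, 74 mm diameter, 52 mm high, beside the carrier; leave it alone.
- tape_measure: Loose tape measure, 98 x 36 mm, 64 mm high, beside the carrier; leave it alone.
- clamp: Loose C-clamp, 135 x 118 mm, lying behind the carrier; leave it alone.
Mind the look-alikes: they are no part of the job. There is more than one size of the part that bears pulley_hub; the job needs the largest.

How it is judged:
By the outcome, as a careful person would: the job done as asked, in the order asked, and still so for the second after the job is handed in, with the robot touching nothing.
It also fails if it takes over 48 s, if anything falls off the work surface, if the arm or the gripper's body presses on something with over 40 N, if the wrist force passes 120 N, or if a joint passes its speed limit or range.

## Working session

There is one attempt and no reset: what is moved stays moved. The work goes in short steps, Python scripts to look and compute and a shell command to move; the robot and the scene stay as the last step left them, time stands still between calls to the robot, and variables do not carry over. Pictures are saved under pics/ and viewed, at most 10 in all, crops included, and the job is handed in when it is done.

```bash
ls; mkdir -p pics
python3 - <<'E'
from plant import r, optics
import cv2,numpy as np
s=r.get_state();print(s['clock'],s['tool_pos'],s['eef_rot'],s['opening'],r.grip_point_offset)
for n in('top','side'):
    p,d=optics.snapshot(n);cv2.imwrite(f'pics/{n}0.png',p[...,::-1]);np.savez(f'pics/{n}0.npz',p=p,d=d)
    c=optics.get_calibration(n);print(n,c['fx'],c['D'],np.round(-c['extrinsics'][:3,:3].T@c['extrinsics'][:3,3],3))
E
```

```text
pics
0.0 [0.16768192 0.60137638 0.20480575] [ 1.35421326e-01  9.90787681e-01 -9.12960981e-04 -3.63402270e-05] 0.9968686212149221 -0.0187
top 512.3777905046435 [0.0273316 0.        0.        0.        0.       ] [0.499 0.006 1.181]
side 450.37429883581956 [-0.11743543  0.          0.          0.          0.        ] [ 0.138 -0.781  0.904]
```

View pics/top0.png

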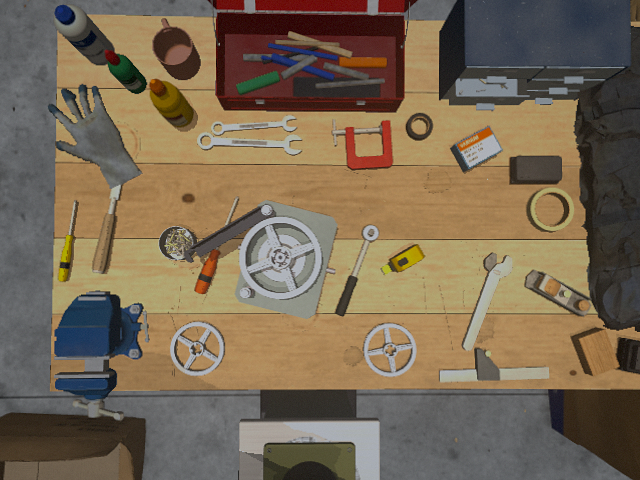

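View pics/side0.png

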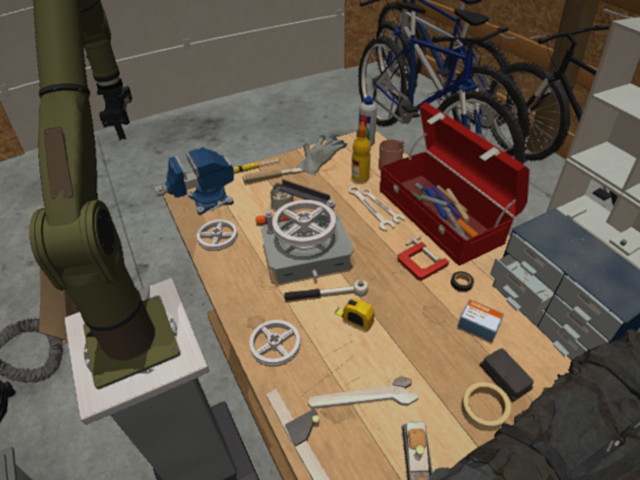

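Pictures: the top view shows three spoked pulleys. The large one on the carrier is at (281,258); the small look-alikes are on the bench at (197,348) and (390,350). I choose the large one. The keeper runs from its pivot at (266,211) to a free end near (190,250), and the second bolt is at (246,293). Next is a close crop and measurement.

```bash
cat > h.py <<'E'
import numpy as np,cv2
from plant import r,optics
def ray(c,uv,z):
    K=np.array([[c['fx'],0,c['cx']],[0,c['fy'],c['cy']],[0,0,1.]])
    p=cv2.undistortPoints(np.array(uv,float).reshape(-1,1,2),K,np.array(c['D'])).reshape(-1,2)
    E=np.array(c['extrinsics']);R,t=E[:3,:3],E[:3,3];o=-R.T@t
    d=np.c_[p,np.ones(len(p))]@R
    return o+d*((z-o[2])/d[:,2])[:,None]
def cloud(c,d):
    v,u=np.nonzero(d>0);z=d[v,u].astype(float)
    K=np.array([[c['fx'],0,c['cx']],[0,c['fy'],c['cy']],[0,0,1.]])
    p=cv2.undistortPoints(np.c_[u,v].astype(float).reshape(-1,1,2),K,np.array(c['D'])).reshape(-1,2)
    E=np.array(c['extrinsics'])
    return u,v,(np.c_[p*z[:,None],z]-E[:3,3])@E[:3,:3]
def pulley(u,v,P,zlo,zhi,c0):
    """ring+spoke points at given heights -> centre by rim circle fit, spoke angle mod 90deg"""
    pass
E
python3 - <<'E'
from h import *
f=np.load('pics/top0.npz');p,d=f['p'],f['d'];c=optics.get_calibration('top')
u,v,P=cloud(c,d)
cr=cv2.resize(p[190:320,170:345],None,fx=4.5,fy=4.5,interpolation=cv2.INTER_CUBIC);cv2.imwrite('pics/crop.png',cr[...,::-1])
n=['hub','piv','bolt'];print(dict(zip(n,np.round(np.r_[ray(c,[281,258],.134),ray(c,[266,211],.127),ray(c,[246,293],.127)],4).tolist())))
m=(u>170)&(u<345)&(v>190)&(v<320)
print(np.histogram(P[m,2],bins=np.arange(-.01,.16,.005)))
E
```

```text
{'hub': [0.517, 0.0582, 0.134], 'piv': [0.6138, 0.0898, 0.127], 'bolt': [0.4455, 0.1296, 0.127]}
(array([ 211, 5820, 5054,  152,  143,  290,  359,  294,  120,   49,    9,
         17,   71, 2366, 2282,  635,  182,   81,   40,    7,    3,   28,
         20,   49,  284, 1394, 1518,  476,  205,  192,    7,    0,    0]), array([-0.01 , -0.005,  0.   ,  0.005,  0.01 ,  0.015,  0.02 ,  0.025,
        0.03 ,  0.035,  0.04 ,  0.045,  0.05 ,  0.055,  0.06 ,  0.065,
        0.07 ,  0.075,  0.08 ,  0.085,  0.09 ,  0.095,  0.1  ,  0.105,
        0.11 ,  0.115,  0.12 ,  0.125,  0.13 ,  0.135,  0.14 ,  0.145,
        0.15 ,  0.155]))
```

View pics/crop.png

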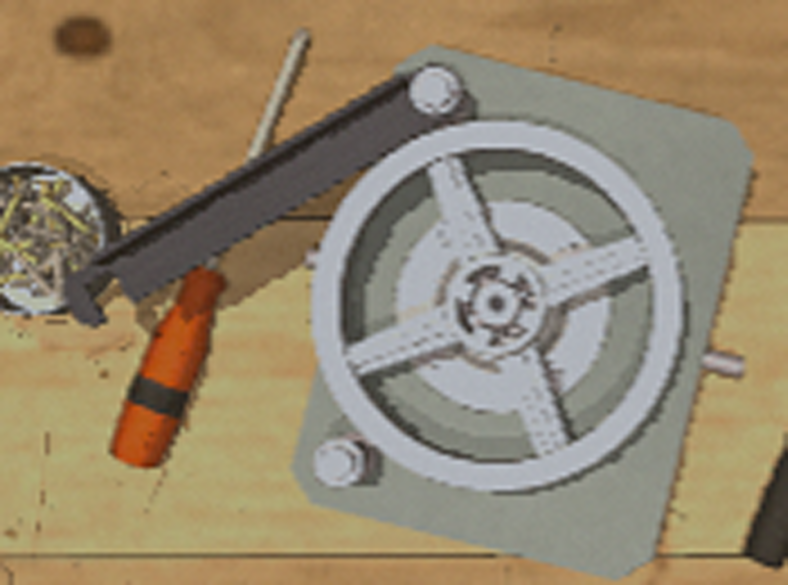

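Crop: hub and bore at (497,303), with spokes pointing at (450,165) and (645,250). Pivot is at (435,90), second bolt at (340,461), keeper free end at (80,290). The bolt spacing and the hub offset agree with the description to about 3 mm, so this is the right pulley. The spokes are at about 19° and the carrier at −13°, so I will turn it clockwise. First I lift and shut the gripper, then check the heights along the way.

```bash
python3 - <<'E'
from h import *
f=np.load('pics/top0.npz');c=optics.get_calibration('top')
u,v,P=cloud(c,f['d'])
a=np.array([.168,.602]);b=np.array([.5415,.1003]);n=(b-a)/np.linalg.norm(b-a)
q=P[:,:2]-a;s=q@n;w=abs(q@[-n[1],n[0]])
for k in np.arange(0,.65,.05):
    m=(w<.11)&(s>k)&(s<k+.05)
    if m.any():print(round(k,2),P[m,2].max().round(3))
E
python3 -m creep '[{"grip":-1,"tz":-3},{"grip":-1,"tz":-3},{"grip":-1,"tx":-2.4,"ty":-1.9},{"grip":-1,"tx":-3,"ty":-2.4}]' 30
```

```text
0.05 0.006
0.1 0.11
0.15 0.174
0.2 0.176
0.25 0.177
0.3 0.162
0.35 0.032
0.4 0.054
0.45 0.122
0.5 0.14
0.55 0.142
0.6 0.14$[0]: bad value
```

```bash
python3 -m creep '[{"grip":-1,"tx":0,"ty":0,"tz":-3,"spin":0},{"grip":-1,"tx":0,"ty":0,"tz":-3,"spin":0},{"grip":-1,"tx":-2.4,"ty":-1.9,"tz":0,"spin":0},{"grip":-1,"tx":-3,"ty":-2.4,"tz":0,"spin":0}]' 30
```

```text
clock: 0.43
tool_pos: [0.2058, 0.5491, 0.267]
eef_rot: [0.133, 0.991, 0.003, -0.001]
contact_force: [2.1, -0.1, -0.7]
opening: 0.724
finger_force: 0.0
```

```bash
python3 -m creep '[{"grip":-1,"tx":-3,"ty":-2.3,"tz":0,"spin":0},{"grip":-1,"tx":-3,"ty":-2.3,"tz":0,"spin":0},{"grip":-1,"tx":-3,"ty":-2.3,"tz":0,"spin":0},{"grip":-1,"tx":-3,"ty":-2.3,"tz":0,"spin":0},{"grip":-1,"tx":-3,"ty":-2.3,"tz":0,"spin":0},{"grip":-1,"tx":-3,"ty":-2.3,"tz":0,"spin":0},{"grip":-1,"tx":-3,"ty":-2.3,"tz":0,"spin":0},{"grip":-1,"tx":-3,"ty":-2.3,"tz":0,"spin":0}]' 30
```

```text
clock: 1.1
tool_pos: [0.3906, 0.3026, 0.2654]
eef_rot: [0.135, 0.991, -0.0, -0.0]
contact_force: [0.3, -0.3, 0.4]
opening: 0.118
finger_force: 0.0
```

```bash
python3 -m creep '[{"grip":-1,"tx":-3,"ty":-2.3,"tz":0,"spin":2},{"grip":-1,"tx":-3,"ty":-2.3,"tz":0,"spin":2},{"grip":-1,"tx":-3,"ty":-2.3,"tz":0,"spin":2},{"grip":-1,"tx":-2,"ty":-1.5,"tz":0,"spin":2},{"grip":-1,"tx":0,"ty":0,"tz":0,"spin":2}]' 30
```

```text
clock: 1.52
tool_pos: [0.4712, 0.1832, 0.2652]
eef_rot: [0.227, 0.974, -0.002, 0.001]
contact_force: [-0.0, 0.7, 0.1]
opening: 0.001
finger_force: 0.0
```

```bash
python3 -m creep '[{"grip":-1,"tx":-3.3,"ty":-1.4,"tz":0,"spin":1},{"grip":-1,"tx":-3.3,"ty":-1.4,"tz":0,"spin":1},{"grip":-1,"tx":-3.3,"ty":-1.4,"tz":0,"spin":1},{"grip":-1,"tx":0,"ty":0,"tz":0,"spin":0},{"grip":-1,"tx":0,"ty":0,"tz":0,"spin":0}]' 30
python3 - <<'E'
from h import *
c=optics.get_calibration('wrist');p,d=optics.snapshot('wrist')
np.savez('pics/w1.npz',p=p,d=d,**{k:c[k] for k in c})
cv2.imwrite('pics/w1.png',p[...,::-1]);E=c['extrinsics'];print(-E[:3,:3].T@E[:3,3])
E
```

```text
clock: 1.93
tool_pos: [0.5385, 0.106, 0.265]
eef_rot: [0.249, 0.968, -0.001, -0.0]
contact_force: [0.0, 1.2, -0.5]
opening: 0.008
finger_force: 0.0
[0.47840834 0.13992068 0.44434575]
```

View pics/w1.png

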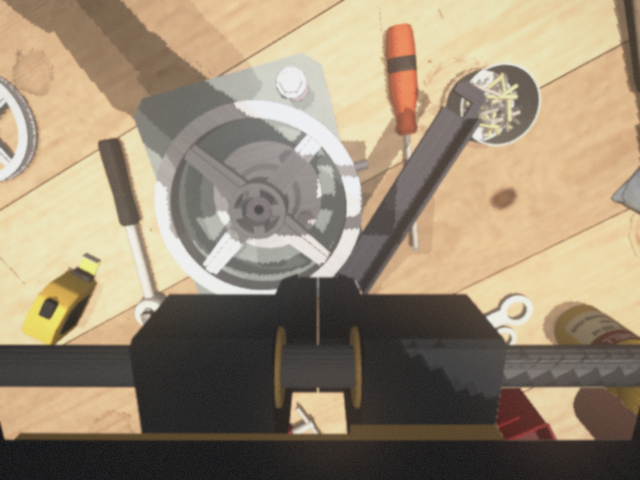

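The wrist view shows the hub at (259,209), with spokes toward (195,157), (312,147), (318,258) and (217,265). The second bolt is at (292,82) and the keeper's free end at (470,100).

Run:
```python
from h import *
f=np.load('pics/w1.npz');c={k:f[k] for k in('fx','fy','cx','cy','D','extrinsics')}
c={k:(float(x) if x.ndim==0 else x) for k,x in c.items()}
H=ray(c,[[259,209]],.124)[0];S=ray(c,[[195,157],[312,147],[318,258],[217,265]],.1205)
print('nose',H,'bolt',ray(c,[[292,82]],.127))
a=np.degrees(np.arctan2(*(S-H)[:,1::-1].T));print(a,a%90)
u,v,P=cloud(c,f['d'])
m=(np.hypot(*(P[:,:2]-H[:2]).T)<.095)&(np.hypot(*(P[:,:2]-H[:2]).T)>.065)&(abs(P[:,2]-.122)<.006)
q=P[m];x=np.linalg.lstsq(np.c_[2*q[:,:2],np.ones(len(q))],(q[:,:2]**2).sum(1),rcond=None)[0]
print('rim',x[:2],np.sqrt(x[2]+x[0]**2+x[1]**2),np.median(q[:,2]))
m=(np.hypot(*(P[:,:2]-x[:2]).T)<.068)&(np.hypot(*(P[:,:2]-x[:2]).T)>.03)&(abs(P[:,2]-.12)<.007)
q=P[m,:2]-x[:2];t=np.arctan2(q[:,1],q[:,0]);print('spoke',np.degrees(np.angle(np.exp(4j*t).mean()))/4,len(q),np.median(P[m,2]))
```

```text
nose [0.51898711 0.06263717 0.124     ] bolt [[0.44738031 0.13494191 0.127     ]]
[-158.6816407   109.91272491   19.00102408  -66.43668347] [21.3183593  19.91272491 19.00102408 23.56331653]
rim [0.5190165  0.06407003] 0.07810514787088386 0.12379771845188699
spoke 21.328247968215173 3652 0.11818489585883185
```

```bash
python3 -m creep '[{"grip":-1,"tx":-0.4,"ty":-0.2,"tz":3.5,"spin":0},{"grip":-1,"tx":0,"ty":0,"tz":3.5,"spin":0},{"grip":-1,"tx":0,"ty":0,"tz":3,"spin":0},{"grip":-1,"tx":0,"ty":0,"tz":2,"spin":0},{"grip":-1,"tx":0,"ty":0,"tz":1,"spin":0},{"grip":-1,"tx":0,"ty":0,"tz":1,"spin":0},{"grip":-1,"tx":0,"ty":0,"tz":0,"spin":0}]' 30
```

```text
clock: 2.57
tool_pos: [0.5393, 0.1058, 0.1246]
eef_rot: [0.246, 0.969, -0.0, -0.001]
contact_force: [-1.1, 0.8, 0.0]
opening: 0.006
finger_force: 0.0
```

```bash
python3 -m creep '[{"grip":-1,"tx":0,"ty":0,"tz":1,"spin":0},{"grip":-1,"tx":0,"ty":0,"tz":1,"spin":0},{"grip":-1,"tx":0,"ty":0,"tz":1,"spin":0},{"grip":-1,"tx":0,"ty":0,"tz":0.6,"spin":0},{"grip":-1,"tx":0,"ty":0,"tz":0,"spin":0},{"grip":-1,"tx":0,"ty":0,"tz":0,"spin":0}]' 30
```

```text
clock: 3.07
tool_pos: [0.5402, 0.1047, 0.0893]
eef_rot: [0.247, 0.969, -0.0, -0.0]
contact_force: [0.1, 0.2, -0.1]
opening: 0.008
finger_force: 0.0
```

```bash
python3 -m creep '[{"grip":-1,"tx":-0.17,"ty":-0.02,"tz":0,"spin":2},{"grip":-1,"tx":-0.17,"ty":-0.02,"tz":0,"spin":2},{"grip":-1,"tx":-0.17,"ty":-0.02,"tz":0,"spin":2},{"grip":-1,"tx":-0.17,"ty":-0.02,"tz":0,"spin":2},{"grip":-1,"tx":-0.17,"ty":0,"tz":0,"spin":2},{"grip":-1,"tx":-0.17,"ty":0,"tz":0,"spin":2},{"grip":-1,"tx":-0.17,"ty":0,"tz":0,"spin":2},{"grip":-1,"tx":-0.17,"ty":0,"tz":0,"spin":2}]' 30
```

```text
clock: 3.73
tool_pos: [0.5511, 0.0961, 0.0896]
eef_rot: [0.381, 0.925, 0.0, -0.0]
contact_force: [0.2, -0.8, 1.2]
opening: 0.003
finger_force: 0.0
```

```bash
python3 -m creep '[{"grip":-1,"tx":-0.08,"ty":0,"tz":0,"spin":1},{"grip":-1,"tx":-0.08,"ty":0,"tz":0,"spin":1},{"grip":-1,"tx":-0.08,"ty":0,"tz":0,"spin":1},{"grip":-1,"tx":-0.08,"ty":0,"tz":0,"spin":1},{"grip":-1,"tx":-0.08,"ty":0,"tz":0,"spin":1},{"grip":-1,"tx":-0.08,"ty":0,"tz":0,"spin":1},{"grip":-1,"tx":-0.08,"ty":0,"tz":0,"spin":1},{"grip":-1,"tx":-0.08,"ty":0,"tz":0,"spin":1}]' 30
```

```text
clock: 4.4
tool_pos: [0.5553, 0.0914, 0.0896]
eef_rot: [0.444, 0.896, 0.0, -0.0]
contact_force: [0.5, -0.3, 0.1]
opening: 0.006
finger_force: 0.0
```

```bash
cat > chk.py <<'E'
from h import *
# rim height and spoke angle from top view (near side, not hidden by gripper)
s=r.get_state();c=optics.get_calibration('top');p,d=optics.snapshot('top');u,v,P=cloud(c,d)
C=np.array([.5175,.060]);q=P[:,:2]-C;rr=np.hypot(*q.T);t=np.degrees(np.arctan2(q[:,1],q[:,0]))
o=(t<-30)|(t>120)
m=o&(rr>.074)&(rr<.083)&(P[:,2]>.09)&(P[:,2]<.14);print('rim z',np.median(P[m,2]).round(4),m.sum())
m=o&(rr>.035)&(rr<.066)&(P[:,2]>.093)&(P[:,2]<.13);print('spoke',t[m].size,np.degrees(np.angle(np.exp(4j*np.radians(t[m])).mean()))/4)
x=s['tool_pos'][:2]-C;print('tcp r',np.hypot(*x),'ang',np.degrees(np.arctan2(x[1],x[0])),'yawy',2*np.degrees(np.arctan2(s['eef_rot'][1],s['eef_rot'][0]))-90,'F',s['contact_force'].round(1),'M',s['moment'].round(2))
np.savez('pics/last.npz',p=p,d=d)
E
python3 -m creep '[{"grip":-1,"tx":-0.09,"ty":0,"tz":0,"spin":1},{"grip":-1,"tx":-0.09,"ty":0,"tz":0,"spin":1},{"grip":-1,"tx":-0.09,"ty":0,"tz":0,"spin":1},{"grip":-1,"tx":-0.09,"ty":0,"tz":0,"spin":1},{"grip":-1,"tx":-0.09,"ty":0,"tz":0,"spin":1},{"grip":-1,"tx":-0.09,"ty":0,"tz":0,"spin":1}]' 30; python3 chk.py
```

```text
clock: 4.9
tool_pos: [0.5584, 0.087, 0.0896]
eef_rot: [0.49, 0.872, 0.0, -0.0]
contact_force: [-0.2, -1.6, 0.3]
opening: 0.007
finger_force: 0.0
rim z 0.1237 388
spoke 181 23.024062465672074
tcp r 0.048974607068585044 ang 33.41701335624334 yawy 31.330311553234168 F [-0.2 -1.6  0.3] M [-0.1   0.05 -0.04]
```

```bash
python3 -m creep '[{"grip":-1,"tx":-0.09,"ty":0,"tz":0,"spin":1},{"grip":-1,"tx":-0.09,"ty":0,"tz":0,"spin":1},{"grip":-1,"tx":-0.09,"ty":0,"tz":0,"spin":1},{"grip":-1,"tx":-0.09,"ty":0,"tz":0,"spin":1},{"grip":-1,"tx":-0.09,"ty":0,"tz":0,"spin":1},{"grip":-1,"tx":-0.09,"ty":0,"tz":0,"spin":1}]' 30; python3 chk.py
python3 - <<'E'
import numpy as np,cv2
p=np.load('pics/last.npz')['p'];cv2.imwrite('pics/c2.png',cv2.resize(p[190:320,170:345],None,fx=4.5,fy=4.5,interpolation=cv2.INTER_CUBIC)[...,::-1])
E
```

```text
clock: 5.45
tool_pos: [0.561, 0.0822, 0.0896]
eef_rot: [0.535, 0.845, 0.0, -0.0]
contact_force: [0.1, -1.1, 0.1]
opening: 0.004
finger_force: 0.0
rim z 0.1238 391
spoke 172 23.329041320468246
tcp r 0.04884901212585485 ang 27.072797681680917 yawy 25.328232847777826 F [ 0.1 -1.1  0.1] M [-0.1   0.06  0.02]
```

View pics/c2.png

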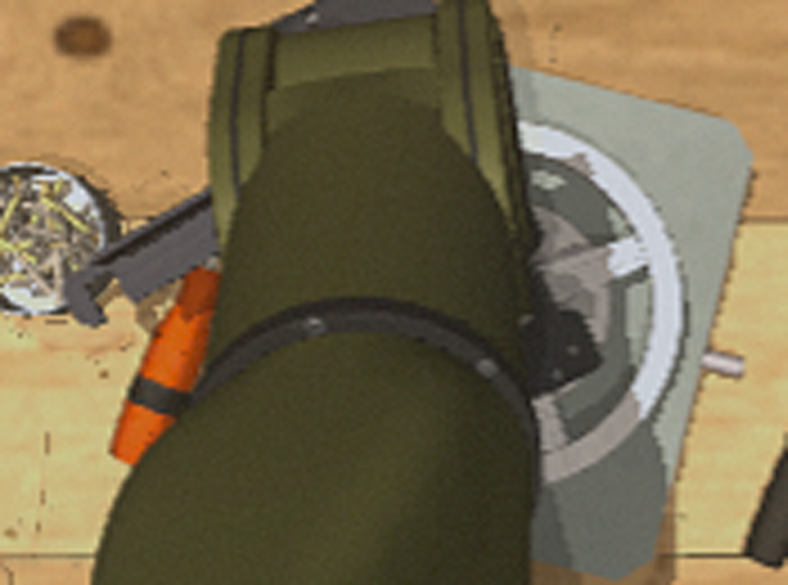

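The top crop shows the right spoke still at (630,255), so the pulley hasn't turned. The arm hides the rest. I'll look with the other two cameras.

Run:
```python
from h import *
o=[]
for n in('side','wrist'):
    c=optics.get_calibration(n);p,d=optics.snapshot(n);np.savez(f'pics/{n}2.npz',p=p,d=d,**c)
    print(n,[c[k] for k in('fx','cx','cy')])
    if n=='side': o.append(cv2.resize(p[180:290,240:370],(400,338),interpolation=cv2.INTER_CUBIC))
    else: o.append(cv2.resize(p,(400,338)) if 0 else cv2.resize(p[60:360,120:475],(400,338)))
cv2.imwrite('pics/c3.png',np.hstack(o)[...,::-1])
```

```text
side [450.37429883581956, 323.0420510408121, 240.73652843023797]
wrist [401.6721317626685, 317.4763376041179, 229.00274102595696]
```

View pics/c3.png

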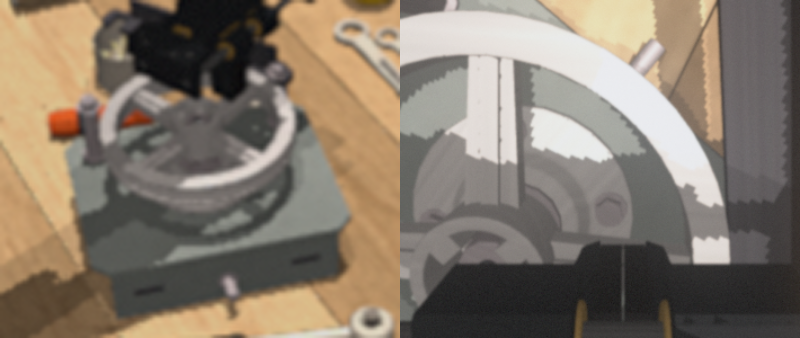

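Run:
```python
from h import *
for n in('wrist','side'):
    f=np.load(f'pics/{n}2.npz');c={k:(float(f[k]) if f[k].ndim==0 else f[k]) for k in('fx','fy','cx','cy','D','extrinsics')}
    u,v,P=cloud(c,f['d']);q=P[:,:2]-[.518,.0615];rr=np.hypot(*q.T);t=np.degrees(np.arctan2(q[:,1],q[:,0]))
    m=(rr>.03)&(rr<.066)&(P[:,2]>.108)&(P[:,2]<.124)
    h,e=np.histogram(t[m],bins=np.arange(-180,181,5));print(n,[(int(a),int(k)) for a,k in zip(e,h) if k])
    m=(rr<.1)&(P[:,2]>.14)&(P[:,2]<.3);print('above',m.sum(), P[m][P[m][:,2].argmin()] if m.any() else '')
    m=(rr<.07)&(P[:,2]>.124)&(t>0)&(t<60);print(m.sum(),np.percentile(P[m],[2,50,98],axis=0).round(3) if m.any() else '')
s=r.get_state();print(s['tool_pos'],s['contact_force'],s['moment'])
```

```text
wrist [(-180, 85), (-175, 401), (-170, 962), (-165, 1136), (-160, 727), (-155, 506), (-150, 197), (-145, 17), (10, 12), (15, 12), (20, 18), (25, 115), (30, 226), (35, 281), (40, 12), (90, 90), (95, 363), (100, 1010), (105, 1267), (110, 940), (115, 795), (120, 234), (125, 19)]
above 85104 [0.54629008 0.08746416 0.14002869]
31110 [[0.535 0.078 0.131]
 [0.555 0.103 0.211]
 [0.569 0.118 0.226]]
side [(-175, 1), (-170, 4), (-165, 9), (-160, 17), (-155, 24), (-150, 19), (-145, 8), (-140, 2), (-90, 1), (-85, 10), (-80, 21), (-75, 25), (-70, 12), (-65, 5), (-60, 5), (-55, 1), (-5, 1), (0, 2), (5, 11), (10, 18), (15, 13), (20, 3), (25, 2), (95, 1), (100, 6), (105, 7), (110, 17), (115, 20), (120, 15), (125, 1), (130, 2)]
above 1681 [0.56923488 0.0755183  0.14024436]
575 [[0.523 0.062 0.126]
 [0.533 0.069 0.249]
 [0.584 0.083 0.431]]
[0.56100137 0.08217307 0.08961069] [-0.43912719 -0.7428379   0.10132562] [-0.03460578  0.02798677  0.03321611]
```

Numbers put the pulley spokes near −163° and 108°, so contact is only just beginning. I carry on slowly.

```bash
python3 -m creep '[{"grip":-1,"tx":-0.09,"ty":0,"tz":0,"spin":1},{"grip":-1,"tx":-0.09,"ty":0,"tz":0,"spin":1},{"grip":-1,"tx":-0.09,"ty":0,"tz":0,"spin":1},{"grip":-1,"tx":-0.09,"ty":0,"tz":0,"spin":1},{"grip":-1,"tx":-0.09,"ty":0,"tz":0,"spin":1},{"grip":-1,"tx":-0.09,"ty":0,"tz":0,"spin":1},{"grip":-1,"tx":-0.09,"ty":0,"tz":0,"spin":1},{"grip":-1,"tx":-0.09,"ty":0,"tz":0,"spin":1}]' 30
cat > chk2.py <<'E'
from h import *
s=r.get_state()
for n in('top','wrist'):
    c=optics.get_calibration(n);p,d=optics.snapshot(n);u,v,P=cloud(c,d)
    C=np.array([.5175,.060] if n=='top' else [.519,.063]);q=P[:,:2]-C;rr=np.hypot(*q.T);t=np.degrees(np.arctan2(q[:,1],q[:,0]))
    if n=='top': o=(t<-45)&(t>-150)
    else: o=(t<-120)|(t>70)
    m=o&(rr>.074)&(rr<.083)&(P[:,2]>.09)&(P[:,2]<.14);z=np.median(P[m,2])
    m=o&(rr>.035)&(rr<.066)&(abs(P[:,2]-z+.0035)<.005);print(n,'rim z',z.round(4),'spoke',m.sum(),np.degrees(np.angle(np.exp(4j*np.radians(t[m])).mean()))/4)
    np.savez(f'pics/last_{n}.npz',p=p,d=d)
x=s['tool_pos'][:2]-[.518,.0615];print('tcp r',np.hypot(*x).round(4),'ang',np.degrees(np.arctan2(x[1],x[0])).round(1),'yawy',2*np.degrees(np.arctan2(s['eef_rot'][1],s['eef_rot'][0]))-90,'M',s['moment'].round(2))
E
python3 chk2.py
```

```text
clock: 6.27
tool_pos: [0.5637, 0.0755, 0.0896]
eef_rot: [0.593, 0.806, 0.0, 0.0]
contact_force: [0.0, 1.1, 0.3]
opening: 0.004
finger_force: 0.0
top rim z 0.124 spoke 105 23.6903817232344
wrist rim z 0.1239 spoke 6599 21.150007663832284
tcp r 0.0478 ang 17.1 yawy 17.326113369685103 M [-0.04  0.07  0.03]
```

Run:
```python
from h import *
c=optics.get_calibration('wrist');f=np.load('pics/last_wrist.npz')
K=lambda P,C:((np.hypot(*(P[:,:2]-C).T)),np.degrees(np.arctan2(P[:,1]-C[1],P[:,0]-C[0])))
u,v,P=cloud(c,f['d'])
rr,t=K(P,[.518,.0615])
m=(rr>.03)&(rr<.066)&(P[:,2]>.108)&(P[:,2]<.124)
h,e=np.histogram(t[m],bins=np.arange(-180,181,4));print([(int(a),int(k)) for a,k in zip(e,h) if k])
w=np.load('pics/w1.npz');c1={k:(float(w[k]) if w[k].ndim==0 else w[k]) for k in('fx','fy','cx','cy','D','extrinsics')}
u,v,P=cloud(c1,w['d']);rr,t=K(P,[.518,.0615])
m=(rr>.03)&(rr<.066)&(P[:,2]>.108)&(P[:,2]<.124)
h,e=np.histogram(t[m],bins=np.arange(-180,181,4));print([(int(a),int(k)) for a,k in zip(e,h) if k])
p=f['p'];cv2.imwrite('pics/c4.png',p[...,::-1])
```

```text
[(-180, 40), (-176, 200), (-172, 435), (-168, 835), (-164, 863), (-160, 654), (-156, 383), (-152, 300), (-148, 83), (-144, 2), (12, 15), (16, 21), (20, 98), (24, 527), (28, 844), (32, 342), (36, 174), (40, 12), (88, 3), (92, 139), (96, 358), (100, 802), (104, 1119), (108, 918), (112, 638), (116, 604), (120, 232), (124, 44)]
[(-180, 3), (-176, 39), (-172, 92), (-168, 204), (-164, 224), (-160, 183), (-156, 138), (-152, 97), (-148, 33), (-144, 6), (-84, 16), (-80, 66), (-76, 149), (-72, 159), (-68, 153), (-64, 135), (-60, 60), (-56, 20), (-52, 2), (4, 13), (8, 44), (12, 110), (16, 133), (20, 159), (24, 196), (28, 154), (32, 65), (36, 24), (92, 12), (96, 43), (100, 115), (104, 182), (108, 190), (112, 191), (116, 142), (120, 45), (124, 9)]
```

View pics/c4.png

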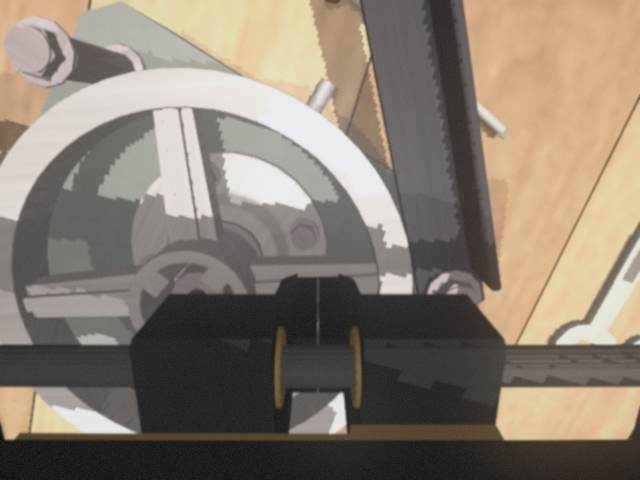

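The wrist view shows the right-hand spoke at rows 262–290 with the shut fingertips (318,280) in front of it. The finger can't be where I assumed, so I check its depth.

Run:
```python
from h import *
c=optics.get_calibration('wrist');f=np.load('pics/last_wrist.npz');s=r.get_state()
E=c['extrinsics'];print('cam',-E[:3,:3].T@E[:3,3],'axis',E[2,:3])
q=s['tool_pos'];pc=E[:3,:3]@q+E[:3,3];print('tcp px',c['fx']*pc[0]/pc[2]+c['cx'],c['fy']*pc[1]/pc[2]+c['cy'],'depth',pc[2])
u,v,P=cloud(c,f['d'])
for a,b in [(300,277),(300,280),(300,285),(300,295),(335,280),(335,290),(318,300),(370,275),(265,275),(185,150)]:
    m=(u==a)&(v==b);print((a,b),f['d'][b,a],P[m].round(4))
```

```text
cam [0.54355539 0.14192386 0.26894508] axis [ 0.08055876 -0.25784692 -0.96282151]
tcp px 316.1749200326199 267.70221940410113 depth 0.1914467901918318
(300, 277) 0.15631138 [[0.555  0.0824 0.1235]]
(300, 280) 0.15311392 [[0.5551 0.0826 0.1268]]
(300, 285) 0.14854495 [[0.5553 0.0827 0.1315]]
(300, 295) 0.13997656 [[0.5556 0.0829 0.1404]]
(335, 280) 0.15325227 [[0.5679 0.0865 0.1266]]
(335, 290) 0.1443152 [[0.5675 0.0865 0.1359]]
(318, 300) 0.16509317 [[0.5655 0.0726 0.1179]]
(370, 275) 0.15895002 [[0.5814 0.0904 0.1208]]
(265, 275) 0.16217655 [[0.5417 0.0767 0.1178]]
(185, 150) 0.14759092 [[0.5006 0.116  0.119 ]]
```

Run:
```python
from h import *
w=np.load('pics/w1.npz');d=w['d'];print('w1 state z .265; column depths')
for cx in(300,316,335): print(cx,[(v,round(float(d[v,cx]),3)) for v in range(255,345,6)])
E=w['extrinsics'];c={k:(float(w[k]) if w[k].ndim==0 else w[k]) for k in('fx','fy','cx','cy','D','extrinsics')}
u,v,P=cloud(c,d);m=(abs(u-318)<30)&(v>270)&(v<330)&(P[:,2]>.2);print('lowest gripper z',P[m,2].min(),P[m][P[m][:,2].argmin()])
f=np.load('pics/side2.npz');c={k:(float(f[k]) if f[k].ndim==0 else f[k]) for k in('fx','fy','cx','cy','D','extrinsics')}
E=c['extrinsics']
for q in([.561,.0822,.0896],[.561,.0822,.124]):
    a=E[:3,:3]@np.array(q)+E[:3,3];print('side px',c['fx']*a[0]/a[2]+c['cx'],c['fy']*a[1]/a[2]+c['cy'],a[2])
```

```text
w1 state z .265; column depths
300 [(255, 0.406), (261, 0.409), (267, 0.41), (273, 0.364), (279, 0.154), (285, 0.148), (291, 0.143), (297, 0.14), (303, 0.135), (309, 0.131), (315, 0.126), (321, 0.123), (327, 0.119), (333, 0.117), (339, 0.114)]
316 [(255, 0.342), (261, 0.347), (267, 0.353), (273, 0.342), (279, 0.154), (285, 0.149), (291, 0.144), (297, 0.139), (303, 0.137), (309, 0.138), (315, 0.139), (321, 0.14), (327, 0.14), (333, 0.115), (339, 0.114)]
335 [(255, 0.338), (261, 0.34), (267, 0.342), (273, 0.387), (279, 0.154), (285, 0.149), (291, 0.144), (297, 0.14), (303, 0.134), (309, 0.13), (315, 0.126), (321, 0.122), (327, 0.119), (333, 0.116), (339, 0.114)]
lowest gripper z 0.29675219675200504 [0.53267831 0.11279916 0.2967522 ]
side px 314.7993518781822 218.8179944342652 1.2579724873514948
side px 314.37237268235464 209.24201057319067 1.2344644248148926
```

Both views agree that the real fingertips sit about 33 mm higher than the reported TCP, so they passed above the spoke. I correct for that: go back over the middle of the window, then reach reported z ≈ 0.056. I'll also check the height of the gripper body.

```bash
python3 - <<'E'
from h import *
w=np.load('pics/w1.npz');c={k:(float(w[k]) if w[k].ndim==0 else w[k]) for k in('fx','fy','cx','cy','D','extrinsics')}
u,v,P=cloud(c,w['d'])
for a,b in((150,320),(150,300),(250,310),(400,310),(60,360),(150,380)):
    m=(u==a)&(v==b);print(a,b,P[m].round(3))
E
python3 -m creep '[{"grip":-1,"tx":0,"ty":0,"tz":-1,"spin":0},{"grip":-1,"tx":3.35,"ty":-1.35,"tz":0,"spin":-2},{"grip":-1,"tx":0,"ty":0,"tz":0,"spin":-7},{"grip":-1,"tx":0,"ty":0,"tz":0,"spin":-7},{"grip":-1,"tx":0,"ty":0,"tz":0,"spin":-7},{"grip":-1,"tx":0,"ty":0,"tz":0,"spin":-7},{"grip":-1,"tx":0,"ty":0,"tz":0,"spin":-7},{"grip":-1,"tx":0,"ty":0,"tz":0,"spin":-7}]' 30
```

```text
150 320 [[0.495 0.096 0.379]]
150 300 [[ 0.563 -0.126  0.024]]
250 310 [[0.504 0.111 0.374]]
400 310 [[0.517 0.137 0.375]]
60 360 [[0.493 0.077 0.379]]
150 380 [[0.502 0.095 0.386]]
clock: 7.03
tool_pos: [0.5411, 0.1036, 0.1005]
eef_rot: [0.244, 0.97, 0.0, 0.001]
contact_force: [-0.3, -0.0, 0.1]
opening: 0.001
finger_force: 0.0
```

```bash
python3 -m creep '[{"grip":-1,"tx":0,"ty":0,"tz":0.8,"spin":0},{"grip":-1,"tx":0,"ty":0,"tz":0.8,"spin":0},{"grip":-1,"tx":0,"ty":0,"tz":0.8,"spin":0},{"grip":-1,"tx":0,"ty":0,"tz":0.8,"spin":0},{"grip":-1,"tx":0,"ty":0,"tz":0,"spin":0}]' 30
```

```text
clock: 7.45
tool_pos: [0.5393, 0.1033, 0.0656]
eef_rot: [0.247, 0.969, -0.001, -0.001]
contact_force: [-0.8, -0.3, -0.3]
opening: 0.005
finger_force: 0.0
```

```bash
python3 -m creep '[{"grip":-1,"tx":0,"ty":0,"tz":0.6,"spin":0},{"grip":-1,"tx":0,"ty":0,"tz":0.4,"spin":0},{"grip":-1,"tx":0,"ty":0,"tz":0.2,"spin":0},{"grip":-1,"tx":0,"ty":0,"tz":0,"spin":0},{"grip":-1,"tx":0,"ty":0,"tz":0,"spin":0}]' 30;python3 chk2.py
```

```text
clock: 7.87
tool_pos: [0.5408, 0.1036, 0.0556]
eef_rot: [0.247, 0.969, 0.0, 0.0]
contact_force: [-0.2, 0.4, -0.8]
opening: 0.005
finger_force: 0.0
top rim z 0.1237 spoke 66 24.26817579202286
wrist rim z 0.1239 spoke 11371 20.46215351415029
tcp r 0.0478 ang 61.6 yawy 61.42111539255197 M [ 0.02  0.   -0.  ]
```

Down in the window without contact. I orbit clockwise toward the spoke.

```bash
python3 -m creep '[{"grip":-1,"tx":-0.17,"ty":0,"tz":0,"spin":2},{"grip":-1,"tx":-0.17,"ty":0,"tz":0,"spin":2},{"grip":-1,"tx":-0.17,"ty":0,"tz":0,"spin":2},{"grip":-1,"tx":-0.17,"ty":0,"tz":0,"spin":2},{"grip":-1,"tx":-0.17,"ty":0,"tz":0,"spin":2},{"grip":-1,"tx":-0.17,"ty":0,"tz":0,"spin":2},{"grip":-1,"tx":-0.17,"ty":0,"tz":0,"spin":2},{"grip":-1,"tx":-0.17,"ty":0,"tz":0,"spin":2}]' 30
```

```text
clock: 8.63
tool_pos: [0.5515, 0.0964, 0.0556]
eef_rot: [0.38, 0.925, 0.0, -0.0]
contact_force: [-1.5, 1.0, 0.6]
opening: 0.009
finger_force: 0.8
```

```bash
python3 -m creep '[{"grip":-1,"tx":-0.09,"ty":0,"tz":0,"spin":1},{"grip":-1,"tx":-0.09,"ty":0,"tz":0,"spin":1},{"grip":-1,"tx":-0.09,"ty":0,"tz":0,"spin":1},{"grip":-1,"tx":-0.09,"ty":0,"tz":0,"spin":1},{"grip":-1,"tx":-0.09,"ty":0,"tz":0,"spin":1},{"grip":-1,"tx":-0.09,"ty":0,"tz":0,"spin":1},{"grip":-1,"tx":-0.09,"ty":0,"tz":0,"spin":1},{"grip":-1,"tx":-0.09,"ty":0,"tz":0,"spin":1}]' 30; python3 chk2.py
```

```text
clock: 9.3
tool_pos: [0.5555, 0.0928, 0.0556]
eef_rot: [0.443, 0.897, 0.001, -0.001]
contact_force: [-4.4, 7.0, 3.3]
opening: 0.005
finger_force: 4.1
top rim z 0.1238 spoke 103 14.075925055761726
wrist rim z 0.1247 spoke 9139 11.559943176469158
tcp r 0.0488 ang 39.8 yawy 37.429528354475906 M [ 1.36  0.75 -0.11]
```

```bash
python3 -m creep '[{"grip":-1,"tx":-0.08,"ty":0,"tz":0,"spin":1},{"grip":-1,"tx":-0.08,"ty":0,"tz":0,"spin":1},{"grip":-1,"tx":-0.08,"ty":0,"tz":0,"spin":1},{"grip":-1,"tx":-0.08,"ty":0,"tz":0,"spin":1},{"grip":-1,"tx":-0.08,"ty":0,"tz":0,"spin":1},{"grip":-1,"tx":-0.08,"ty":0,"tz":0,"spin":1},{"grip":-1,"tx":-0.08,"ty":0,"tz":0,"spin":1},{"grip":-1,"tx":-0.08,"ty":0,"tz":0,"spin":1}]' 30; python3 chk2.py
```

```text
clock: 10.07
tool_pos: [0.5582, 0.0905, 0.0556]
eef_rot: [0.503, 0.864, 0.002, -0.003]
contact_force: [-4.9, 12.0, 4.7]
opening: 0.003
finger_force: 6.3
top rim z 0.1236 spoke 102 11.356683537340928
wrist rim z 0.1246 spoke 8849 8.853804487254354
tcp r 0.0496 ang 35.8 yawy 29.560235248224075 M [ 2.17  1.03 -0.2 ]
```

```bash
python3 -m creep '[{"grip":-1,"tx":0,"ty":0,"tz":0,"spin":0},{"grip":-1,"tx":0,"ty":0,"tz":0,"spin":0},{"grip":-1,"tx":0,"ty":0,"tz":0,"spin":0}]' 30; python3 chk2.py
python3 - <<'E'
from h import *
c=optics.get_calibration('wrist');f=np.load('pics/last_wrist.npz');u,v,P=cloud(c,f['d'])
q=P[:,:2]-[.519,.063];rr=np.hypot(*q.T);m=(rr>.074)&(rr<.083)&(abs(P[:,2]-.124)<.01)
t=np.degrees(np.arctan2(q[m,1],q[m,0]));z=P[m,2]
for a in range(-180,180,30):
    k=(t>a)&(t<a+30);print(a,k.sum(),np.median(z[k]).round(4) if k.sum()>20 else '',end=' | ')
x=np.linalg.lstsq(np.c_[2*P[m,:2],np.ones(m.sum())],(P[m,:2]**2).sum(1),rcond=None)[0];print('rim centre',x[:2])
cv2.imwrite('pics/c5.png',f['p'][...,::-1])
E
```

```text
clock: 10.42
tool_pos: [0.5583, 0.0903, 0.0556]
eef_rot: [0.503, 0.864, 0.002, -0.003]
contact_force: [-5.1, 11.0, 3.4]
opening: 0.002
finger_force: 5.9
top rim z 0.1237 spoke 110 10.886272289976798
wrist rim z 0.1246 spoke 8859 8.787844469522938
tcp r 0.0495 ang 35.5 yawy 29.599068092710823 M [ 2.03  0.96 -0.2 ]
-180 0  | -150 17  | -120 7  | -90 0  | -60 0  | -30 0  | 0 0  | 30 1874 0.1241 | 60 4768 0.1244 | 90 5476 0.1247 | 120 5051 0.1248 | 150 18  | rim centre [0.51836096 0.06852943]
```

View pics/c5.png

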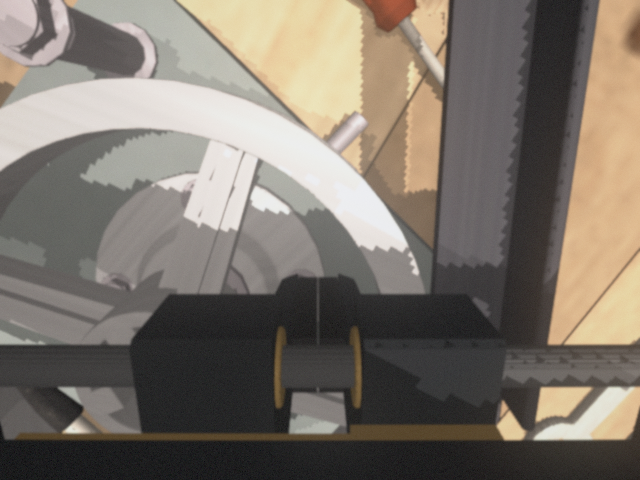

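The wrist view shows the fingers (318,280) now inside the window, with the 100° spoke at (225,190). The finger's yaw is not parallel to the spoke, so its inner corner pushes near the hub. I square it up, raise it slightly and carry on.

```bash
python3 -m creep '[{"grip":-1,"tx":0.6,"ty":0.2,"tz":-0.5,"spin":0},{"grip":-1,"tx":0.2,"ty":0.2,"tz":0,"spin":6},{"grip":-1,"tx":0,"ty":0,"tz":0,"spin":7},{"grip":-1,"tx":0,"ty":0,"tz":0,"spin":7},{"grip":-1,"tx":0,"ty":0,"tz":0,"spin":0},{"grip":-1,"tx":0,"ty":0,"tz":0,"spin":0}]' 30; python3 chk2.py
```

```text
clock: 11.02
tool_pos: [0.5602, 0.0929, 0.0607]
eef_rot: [0.646, 0.764, -0.0, 0.001]
contact_force: [0.7, -0.9, -0.9]
opening: 0.006
finger_force: 0.0
top rim z 0.1238 spoke 103 10.609731880923784
wrist rim z 0.1242 spoke 6261 9.746683699611316
tcp r 0.0526 ang 36.7 yawy 9.55726366295768 M [-0.05  0.03 -0.03]
```

```bash
python3 -m creep '[{"grip":-1,"tx":-0.3,"ty":0,"tz":0,"spin":0},{"grip":-1,"tx":-0.3,"ty":0,"tz":0,"spin":0},{"grip":-1,"tx":-0.08,"ty":0.03,"tz":0,"spin":1},{"grip":-1,"tx":-0.08,"ty":0.03,"tz":0,"spin":1},{"grip":-1,"tx":-0.08,"ty":0.03,"tz":0,"spin":1},{"grip":-1,"tx":-0.08,"ty":0.03,"tz":0,"spin":1},{"grip":-1,"tx":-0.08,"ty":0.03,"tz":0,"spin":1},{"grip":-1,"tx":-0.08,"ty":0.03,"tz":0,"spin":1}]' 30; python3 chk2.py
```

```text
clock: 11.78
tool_pos: [0.5621, 0.0863, 0.0605]
eef_rot: [0.685, 0.728, 0.001, -0.002]
contact_force: [-1.9, 6.3, 2.4]
opening: 0.007
finger_force: 3.2
top rim z 0.1239 spoke 109 9.19319305795336
wrist rim z 0.1243 spoke 6932 7.947919925945557
tcp r 0.0506 ang 29.4 yawy 3.485944719609904 M [1.13 0.55 0.05]
```

```bash
python3 -m creep '[{"grip":-1,"tx":-0.08,"ty":0.03,"tz":0,"spin":1},{"grip":-1,"tx":-0.08,"ty":0.03,"tz":0,"spin":1},{"grip":-1,"tx":-0.08,"ty":0.03,"tz":0,"spin":1},{"grip":-1,"tx":-0.08,"ty":0.03,"tz":0,"spin":1},{"grip":-1,"tx":-0.08,"ty":0.03,"tz":0,"spin":1},{"grip":-1,"tx":-0.08,"ty":0.03,"tz":0,"spin":1},{"grip":-1,"tx":-0.08,"ty":0.03,"tz":0,"spin":1},{"grip":-1,"tx":-0.08,"ty":0.03,"tz":0,"spin":1}]' 30; python3 chk2.py
```

```text
clock: 12.55
tool_pos: [0.5642, 0.0812, 0.0605]
eef_rot: [0.734, 0.679, 0.001, -0.002]
contact_force: [-2.8, 8.4, 3.2]
opening: 0.003
finger_force: 4.1
top rim z 0.1239 spoke 98 0.5705129520000557
wrist rim z 0.1243 spoke 6975 0.5209059193478351
tcp r 0.0502 ang 23.1 yawy -4.454676153611032 M [1.46 0.55 0.09]
```

Turning well now: 8° of tool motion gives about 8° of pulley rotation at about 9 N. I continue.

```bash
python3 -m creep '[{"grip":-1,"tx":-0.08,"ty":0.03,"tz":0,"spin":1},{"grip":-1,"tx":-0.08,"ty":0.03,"tz":0,"spin":1},{"grip":-1,"tx":-0.08,"ty":0.03,"tz":0,"spin":1},{"grip":-1,"tx":-0.08,"ty":0.03,"tz":0,"spin":1},{"grip":-1,"tx":-0.08,"ty":0.03,"tz":0,"spin":1},{"grip":-1,"tx":-0.08,"ty":0.03,"tz":0,"spin":1},{"grip":-1,"tx":-0.08,"ty":0.03,"tz":0,"spin":1}]' 30; python3 chk2.py
```

```text
clock: 13.23
tool_pos: [0.567, 0.0706, 0.0606]
eef_rot: [0.776, 0.631, -0.0, 0.0]
contact_force: [0.3, 1.7, -0.2]
opening: 0.005
finger_force: 0.6
top rim z 0.124 spoke 104 -11.785559441947687
wrist rim z 0.1243 spoke 5233 -10.276359117525281
tcp r 0.0499 ang 10.5 yawy -11.708849034355737 M [ 0.21  0.08 -0.01]
```

```bash
python3 -m creep '[{"grip":-1,"tx":-0.07,"ty":0.03,"tz":0,"spin":0.8},{"grip":-1,"tx":-0.07,"ty":0.03,"tz":0,"spin":0.8},{"grip":-1,"tx":-0.07,"ty":0.03,"tz":0,"spin":0.8},{"grip":-1,"tx":-0.07,"ty":0.03,"tz":0,"spin":0.8},{"grip":-1,"tx":-0.07,"ty":0.03,"tz":0,"spin":0.8},{"grip":-1,"tx":-0.07,"ty":0.03,"tz":0,"spin":0.8}]' 30; python3 chk2.py
```

```text
clock: 13.83
tool_pos: [0.5676, 0.0667, 0.0606]
eef_rot: [0.801, 0.599, 0.0, 0.0]
contact_force: [0.1, 0.9, 0.1]
opening: 0.005
finger_force: 0.5
top rim z 0.1236 spoke 103 -16.21203169923223
wrist rim z 0.1244 spoke 4053 -12.897559895949566
tcp r 0.0499 ang 6.0 yawy -16.453197501394442 M [ 0.17  0.04 -0.03]
```

```bash
python3 -m creep '[{"grip":-1,"tx":-0.08,"ty":0.03,"tz":0,"spin":1},{"grip":-1,"tx":-0.08,"ty":0.03,"tz":0,"spin":1},{"grip":-1,"tx":-0.08,"ty":0.03,"tz":0,"spin":1},{"grip":-1,"tx":-0.08,"ty":0.03,"tz":0,"spin":1},{"grip":-1,"tx":-0.08,"ty":0.03,"tz":0,"spin":1},{"grip":-1,"tx":-0.08,"ty":0.03,"tz":0,"spin":1},{"grip":-1,"tx":-0.08,"ty":0.03,"tz":0,"spin":1},{"grip":-1,"tx":-0.08,"ty":0.03,"tz":0,"spin":1}]' 30; python3 chk2.py
```

```text
clock: 14.6
tool_pos: [0.5679, 0.0606, 0.0607]
eef_rot: [0.841, 0.541, 0.0, -0.0]
contact_force: [1.7, 3.4, 0.9]
opening: 0.004
finger_force: 1.8
top rim z 0.1237 spoke 102 -24.232365597585364
wrist rim z 0.1243 spoke 2209 -16.08389212537821
tcp r 0.0499 ang -1.0 yawy -24.441743891401984 M [ 0.61 -0.14  0.04]
```

```bash
python3 -m creep '[{"grip":-1,"tx":-0.08,"ty":0.03,"tz":0,"spin":1},{"grip":-1,"tx":-0.08,"ty":0.03,"tz":0,"spin":1},{"grip":-1,"tx":-0.08,"ty":0.03,"tz":0,"spin":1},{"grip":-1,"tx":-0.08,"ty":0.03,"tz":0,"spin":1},{"grip":-1,"tx":-0.08,"ty":0.03,"tz":0,"spin":1},{"grip":-1,"tx":-0.08,"ty":0.03,"tz":0,"spin":1},{"grip":-1,"tx":-0.08,"ty":0.03,"tz":0,"spin":1},{"grip":-1,"tx":-0.08,"ty":0.03,"tz":0,"spin":1}]' 30; python3 chk2.py
```

```text
clock: 15.37
tool_pos: [0.5682, 0.0565, 0.0608]
eef_rot: [0.876, 0.483, 0.002, -0.001]
contact_force: [2.6, 8.4, -0.5]
opening: 0.004
finger_force: 4.4
top rim z 0.1236 spoke 111 -29.602421475119815
wrist rim z 0.1244 spoke 2135 -24.286617535847704
tcp r 0.0505 ang -5.7 yawy -32.29920135815533 M [ 1.56 -0.57  0.1 ]
```

```bash
python3 -m creep '[{"grip":-1,"tx":-0.08,"ty":0.03,"tz":0,"spin":1},{"grip":-1,"tx":-0.08,"ty":0.03,"tz":0,"spin":1},{"grip":-1,"tx":-0.08,"ty":0.03,"tz":0,"spin":1},{"grip":-1,"tx":-0.08,"ty":0.03,"tz":0,"spin":1},{"grip":-1,"tx":-0.08,"ty":0.03,"tz":0,"spin":1},{"grip":-1,"tx":-0.08,"ty":0.03,"tz":0,"spin":1},{"grip":-1,"tx":-0.08,"ty":0.03,"tz":0,"spin":1}]' 30; python3 chk2.py
```

```text
clock: 16.05
tool_pos: [0.5657, 0.0476, 0.0607]
eef_rot: [0.904, 0.427, 0.0, 0.0]
contact_force: [0.8, 0.3, 0.4]
opening: 0.005
finger_force: 0.5
top rim z 0.1231 spoke 104 -40.22632858957069
wrist rim z 0.1244 spoke 125 -28.847688728897058
tcp r 0.0496 ang -16.3 yawy -39.42973786436012 M [ 0.04 -0.02  0.02]
```

```bash
python3 -m creep '[{"grip":-1,"tx":-0.06,"ty":0.02,"tz":0,"spin":0.8},{"grip":-1,"tx":-0.06,"ty":0.02,"tz":0,"spin":0.8},{"grip":-1,"tx":-0.06,"ty":0.02,"tz":0,"spin":0.8},{"grip":-1,"tx":-0.06,"ty":0.02,"tz":0,"spin":0.8},{"grip":-1,"tx":-0.06,"ty":0.02,"tz":0,"spin":0.8},{"grip":-1,"tx":-0.06,"ty":0.02,"tz":0,"spin":0.8},{"grip":-1,"tx":-0.06,"ty":0.02,"tz":0,"spin":0.8},{"grip":-1,"tx":-0.06,"ty":0.02,"tz":0,"spin":0.8}]' 30; python3 chk2.py
```

```text
clock: 16.82
tool_pos: [0.5625, 0.0426, 0.0604]
eef_rot: [0.927, 0.376, -0.001, -0.0]
contact_force: [-0.3, 0.4, 0.4]
opening: 0.003
finger_force: 0.0
top rim z 0.1078 spoke 92 41.84186856245378
wrist rim z 0.1083 spoke 1775 35.91693285686512
tcp r 0.0483 ang -23.0 yawy -45.85917469273451 M [-0.08  0.11 -0.03]
```

```bash
python3 -m creep '[{"grip":-1,"tx":-0.06,"ty":0.02,"tz":0,"spin":0.8},{"grip":-1,"tx":-0.06,"ty":0.02,"tz":0,"spin":0.8},{"grip":-1,"tx":-0.06,"ty":0.02,"tz":0,"spin":0.8},{"grip":-1,"tx":-0.06,"ty":0.02,"tz":0,"spin":0.8},{"grip":-1,"tx":-0.06,"ty":0.02,"tz":0,"spin":0.8},{"grip":-1,"tx":-0.06,"ty":0.02,"tz":0,"spin":0.8},{"grip":-1,"tx":-0.06,"ty":0.02,"tz":0,"spin":0.8},{"grip":-1,"tx":-0.06,"ty":0.02,"tz":0,"spin":0.8}]' 30; python3 chk2.py
```

```text
clock: 17.58
tool_pos: [0.5608, 0.0383, 0.0606]
eef_rot: [0.946, 0.324, 0.0, 0.0]
contact_force: [1.2, 0.6, 0.1]
opening: 0.002
finger_force: 0.5
top rim z 0.1079 spoke 84 38.387661731692795
wrist rim z 0.1083 spoke 1084 31.132565293596734
tcp r 0.0487 ang -28.4 yawy -52.249397165148885 M [ 0.04 -0.05  0.05]
```

The pulley dropped: the rim went from 0.1237 to 0.1079, which is 16 mm. I back off, rise, and measure the keeper's upturned edge from the first top view.

```bash
python3 -m creep '[{"grip":-1,"tx":0.8,"ty":0,"tz":0,"spin":0},{"grip":-1,"tx":0,"ty":0,"tz":-2.5,"spin":0},{"grip":-1,"tx":0,"ty":0,"tz":-3.5,"spin":0},{"grip":-1,"tx":0,"ty":0,"tz":-3.5,"spin":0},{"grip":-1,"tx":2.2,"ty":-1.9,"tz":0,"spin":2},{"grip":-1,"tx":2.2,"ty":-1.9,"tz":0,"spin":2}]' 30
python3 - <<'E'
from h import *
f=np.load('pics/top0.npz');c=optics.get_calibration('top');u,v,P=cloud(c,f['d'])
for zl,zh in((.125,.145),(.108,.122)):
    m=(P[:,2]>zl)&(P[:,2]<zh)&(P[:,1]>.13)&(P[:,0]>.46)&(np.hypot(P[:,0]-.4474,P[:,1]-.131)>.03)&(np.hypot(P[:,0]-.518,P[:,1]-.0615)>.09)
    q=P[m,:2];vx,vy,x0,y0=cv2.fitLine(q.astype(np.float32),cv2.DIST_HUBER,0,.01,.01).ravel()
    n=np.array([-vy,vx]);n=n if n[0]>0 else -n
    print(zl,m.sum(),'ang',np.degrees(np.arctan2(vy,vx))%180,'mid',x0,y0,'perp dist of pivot line',(np.array([x0,y0])-[.6150,.0915])@n,'far y',q[:,1].max(),q[q[:,1].argmax()], 'perp spread',np.percentile((q-[x0,y0])@n,[2,98]))
E
```

```text
clock: 18.18
tool_pos: [0.5812, 0.0988, 0.1586]
eef_rot: [0.958, 0.288, 0.002, 0.001]
contact_force: [-0.1, 0.1, 0.0]
opening: 0.003
finger_force: 0.0
0.125 754 ang 35.63588 mid 0.83793384 0.3314476 perp dist of pivot line -0.0651256869814197 far y 0.5050403250076123 [0.96909742 0.50504033] perp spread [-0.09225979  0.19623707]
0.108 1289 ang 27.437819 mid 0.6844543 0.25049755 perp dist of pivot line -0.10910858362827695 far y 0.5101021855136139 [1.00227107 0.51010219] perp spread [-0.07917383  0.26052743]
```

Run:
```python
from h import *
f=np.load('pics/top0.npz');c=optics.get_calibration('top');u,v,P=cloud(c,f['d'])
for zl,zh in((.127,.145),(.110,.123)):
    m=(P[:,2]>zl)&(P[:,2]<zh)&(P[:,1]>.13)&(P[:,1]<.27)&(P[:,0]>.48)&(P[:,0]<.65)&(np.hypot(P[:,0]-.518,P[:,1]-.0615)>.09)
    q=P[m,:2];vx,vy,x0,y0=cv2.fitLine(q.astype(np.float32),cv2.DIST_HUBER,0,.01,.01).ravel()
    n=np.array([-vy,vx]);n=n if n[0]>0 else -n
    print(zl,m.sum(),'ang',np.degrees(np.arctan2(vy,vx))%180,'mid',x0,y0,'off pivot',(np.array([x0,y0])-[.6150,.0915])@n,'far',q[q[:,1].argmax()],np.percentile((q-[x0,y0])@n,[2,98]))
s=r.get_state();print(s['tool_pos'])
```

```text
0.127 170 ang 121.22052 mid 0.5714149 0.18656872 off pivot 0.012004234136961674 far [0.54098395 0.24228884] [-0.00175903  0.00253181]
0.11 754 ang 120.785255 mid 0.55556405 0.19033073 off pivot -0.0004772184917545028 far [0.52740937 0.25983862] [-0.01173344  0.0107929 ]
[0.58124588 0.09880825 0.15856333]
```

```bash
python3 -m creep '[{"grip":-1,"tx":2.4,"ty":-2.8,"tz":0,"spin":1},{"grip":-1,"tx":2.4,"ty":-2.8,"tz":0,"spin":1},{"grip":-1,"tx":2.2,"ty":-2.7,"tz":0,"spin":1},{"grip":-1,"tx":0,"ty":0,"tz":0,"spin":0},{"grip":-1,"tx":0,"ty":0,"tz":0,"spin":0}]' 30
python3 - <<'E'
from h import *
s=r.get_state();print(s['tool_pos'],2*np.degrees(np.arctan2(s['eef_rot'][1],s['eef_rot'][0]))-90)
c=optics.get_calibration('top');p,d=optics.snapshot('top');u,v,P=cloud(c,d)
q=P[:,:2]-[.5175,.06];rr=np.hypot(*q.T);t=np.degrees(np.arctan2(q[:,1],q[:,0]))
m=(rr>.074)&(rr<.083)&(P[:,2]>.09)&(P[:,2]<.14);print('rim',[(a,np.median(P[m&(t>a)&(t<a+45),2]).round(4),int((m&(t>a)&(t<a+45)).sum())) for a in range(-180,180,45)])
m=(rr>.035)&(rr<.066)&(abs(P[:,2]-.104)<.006)
h,e=np.histogram(t[m],bins=np.arange(-180,181,6));print([(int(a),int(k)) for a,k in zip(e,h) if k])
cv2.imwrite('pics/c6.png',cv2.resize(p[150:330,140:380],None,fx=3.2,fy=3.2,interpolation=cv2.INTER_CUBIC)[...,::-1])
E
```

```text
clock: 18.6
tool_pos: [0.5926, 0.2113, 0.1549]
eef_rot: [0.963, 0.269, -0.0, -0.0]
contact_force: [-0.3, -1.3, -0.1]
opening: 0.004
finger_force: 0.0
[0.59258961 0.21134056 0.15489862] -58.82697894071539
rim [(-180, np.float64(0.1081), 123), (-135, np.float64(0.1076), 121), (-90, np.float64(0.108), 129), (-45, np.float64(0.1075), 126), (0, np.float64(0.1076), 137), (45, np.float64(0.1074), 145), (90, np.float64(0.108), 131), (135, np.float64(0.108), 127)]
[(-162, 1), (-156, 8), (-150, 35), (-144, 37), (-138, 26), (-132, 2), (-66, 2), (-60, 20), (-54, 38), (-48, 34), (-42, 14), (-36, 1), (24, 8), (30, 36), (36, 36), (42, 30), (48, 6), (108, 2), (114, 23), (120, 37), (126, 37), (132, 14)]
```

View pics/c6.png

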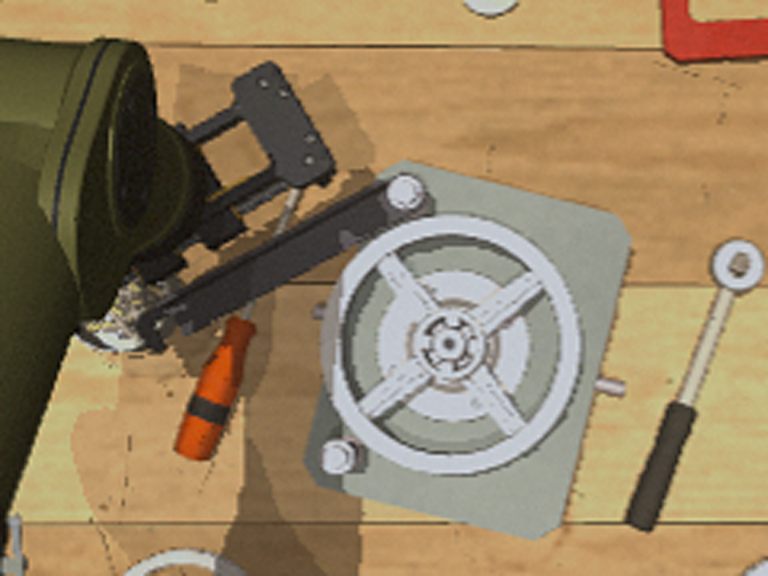

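The crop shows the pulley level (rim 0.1075–0.108 all round) and home. The keeper runs from (405,190) to (150,325), with the second bolt at (340,457) and the tools undisturbed. I descend outside the keeper's edge and approach.

```bash
python3 -m creep '[{"grip":-1,"tx":0,"ty":0,"tz":2.5,"spin":0},{"grip":-1,"tx":0,"ty":0,"tz":2.5,"spin":0},{"grip":-1,"tx":0,"ty":0,"tz":1.2,"spin":0},{"grip":-1,"tx":0,"ty":0,"tz":0.5,"spin":0},{"grip":-1,"tx":-0.5,"ty":0,"tz":0,"spin":0},{"grip":-1,"tx":-0.5,"ty":0,"tz":0,"spin":-1},{"grip":-1,"tx":-0.4,"ty":0,"tz":0,"spin":-1},{"grip":-1,"tx":-0.4,"ty":0,"tz":0,"spin":0}]' 30
```

```text
clock: 19.32
tool_pos: [0.5785, 0.1983, 0.0899]
eef_rot: [0.959, 0.283, 0.001, -0.0]
contact_force: [1.1, 0.5, -0.3]
opening: 0.004
finger_force: 0.7
```

```bash
python3 -m creep '[{"grip":-1,"tx":-0.4,"ty":-0.08,"tz":0,"spin":-2},{"grip":-1,"tx":-0.4,"ty":-0.08,"tz":0,"spin":-2},{"grip":-1,"tx":-0.4,"ty":-0.08,"tz":0,"spin":-2},{"grip":-1,"tx":-0.4,"ty":-0.08,"tz":0,"spin":-2},{"grip":-1,"tx":-0.4,"ty":-0.08,"tz":0,"spin":-2},{"grip":-1,"tx":-0.4,"ty":-0.08,"tz":0,"spin":-2},{"grip":-1,"tx":-0.4,"ty":-0.08,"tz":0,"spin":-2},{"grip":-1,"tx":-0.4,"ty":-0.08,"tz":0,"spin":-2}]' 30
cat > kp.py <<'E'
from h import *
s=r.get_state();x=s['tool_pos'][:2]-[.615,.0915]
print('tcp polar about pivot',np.hypot(*x),np.degrees(np.arctan2(x[1],x[0])),'yawy',2*np.degrees(np.arctan2(s['eef_rot'][1],s['eef_rot'][0]))-90)
for n in('top','wrist'):
    c=optics.get_calibration(n);p,d=optics.snapshot(n);u,v,P=cloud(c,d)
    q=P[:,:2]-[.615,.0915];rr=np.hypot(*q.T);t=np.degrees(np.arctan2(q[:,1],q[:,0]))
    m=(rr>.135)&(rr<.165)&(P[:,2]>.112)&(P[:,2]<.124)&(t>95)&(t<185);print(n,m.sum(),'strap ang',np.median(t[m]).round(1) if m.any() else '',np.percentile(t[m],[3,97]).round(1) if m.any() else '')
    np.savez(f'pics/last_{n}.npz',p=p,d=d)
E
python3 kp.py
```

```text
clock: 19.98
tool_pos: [0.55, 0.1833, 0.0899]
eef_rot: [0.91, 0.414, 0.001, -0.0]
contact_force: [1.2, 1.1, 0.6]
opening: 0.0
finger_force: 0.7
tcp polar about pivot 0.11248178011884422 125.32767554477195 yawy -41.0486255188456
top 128 strap ang 139.7 [135.1 164.9]
wrist 0 strap ang
```

```bash
python3 -m creep '[{"grip":-1,"tx":-0.4,"ty":-0.08,"tz":0,"spin":-2},{"grip":-1,"tx":-0.4,"ty":-0.08,"tz":0,"spin":-2},{"grip":-1,"tx":-0.4,"ty":-0.08,"tz":0,"spin":-2},{"grip":-1,"tx":-0.4,"ty":-0.08,"tz":0,"spin":-2},{"grip":-1,"tx":-0.4,"ty":-0.08,"tz":0,"spin":-2},{"grip":-1,"tx":-0.4,"ty":-0.08,"tz":0,"spin":-2},{"grip":-1,"tx":-0.4,"ty":-0.08,"tz":0,"spin":-2},{"grip":-1,"tx":-0.4,"ty":-0.08,"tz":0,"spin":-2}]' 30; python3 kp.py
```

```text
clock: 20.75
tool_pos: [0.5267, 0.1605, 0.0893]
eef_rot: [0.844, 0.536, 0.001, 0.0]
contact_force: [-0.2, 1.1, 0.8]
opening: 0.004
finger_force: 0.7
tcp polar about pivot 0.11209099007627366 142.00759311082842 yawy -25.108947348173615
top 128 strap ang 156.4 [152.  166.3]
wrist 0 strap ang
```

```bash
python3 -m creep '[{"grip":-1,"tx":-0.2,"ty":-0.04,"tz":0,"spin":-1},{"grip":-1,"tx":-0.2,"ty":-0.04,"tz":0,"spin":-1},{"grip":-1,"tx":-0.2,"ty":-0.04,"tz":0,"spin":-1},{"grip":-1,"tx":-0.2,"ty":-0.04,"tz":0,"spin":-1},{"grip":-1,"tx":-0.2,"ty":-0.04,"tz":0,"spin":-1},{"grip":-1,"tx":-0.2,"ty":-0.04,"tz":0,"spin":-1},{"grip":-1,"tx":-0.2,"ty":-0.04,"tz":0,"spin":-1},{"grip":-1,"tx":-0.2,"ty":-0.04,"tz":0,"spin":-1}]' 30; python3 kp.py
```

```text
clock: 21.52
tool_pos: [0.5172, 0.1461, 0.0886]
eef_rot: [0.804, 0.594, 0.0, 0.0]
contact_force: [0.4, 0.5, 0.5]
opening: 0.007
finger_force: 0.6
tcp polar about pivot 0.11199131116642123 150.820064135573 yawy -17.080560509273724
top 120 strap ang 164.8 [161.  167.9]
wrist 0 strap ang
```

```bash
python3 -m creep '[{"grip":-1,"tx":-0.12,"ty":-0.02,"tz":0,"spin":-0.6},{"grip":-1,"tx":-0.12,"ty":-0.02,"tz":0,"spin":-0.6},{"grip":-1,"tx":-0.12,"ty":-0.02,"tz":0,"spin":-0.6},{"grip":-1,"tx":-0.12,"ty":-0.02,"tz":0,"spin":-0.6},{"grip":-1,"tx":-0.12,"ty":-0.02,"tz":0,"spin":-0.6},{"grip":-1,"tx":-0.12,"ty":-0.02,"tz":0,"spin":-0.6},{"grip":-1,"tx":-0.12,"ty":-0.02,"tz":0,"spin":-0.6},{"grip":-1,"tx":0,"ty":0,"tz":0,"spin":0}]' 30; python3 kp.py
```

```text
clock: 22.28
tool_pos: [0.5141, 0.1412, 0.0886]
eef_rot: [0.782, 0.624, 0.001, -0.001]
contact_force: [2.3, 6.0, -1.8]
opening: 0.008
finger_force: 3.2
tcp polar about pivot 0.11251308690832527 153.7943210034895 yawy -12.815348311156853
top 109 strap ang 168.2 [164.6 171. ]
wrist 0 strap ang
```

```bash
python3 -m creep '[{"grip":-1,"tx":-0.2,"ty":0,"tz":0,"spin":0},{"grip":-1,"tx":-0.2,"ty":0,"tz":0,"spin":0},{"grip":-1,"tx":-0.2,"ty":0,"tz":0,"spin":0},{"grip":-1,"tx":0,"ty":0,"tz":0,"spin":0},{"grip":-1,"tx":0,"ty":0,"tz":0,"spin":0}]' 30; python3 kp.py
```

```text
clock: 22.8
tool_pos: [0.5141, 0.1412, 0.0887]
eef_rot: [0.78, 0.625, 0.005, -0.003]
contact_force: [2.8, 17.2, -3.6]
opening: 0.004
finger_force: 8.5
tcp polar about pivot 0.11251224237905208 153.76257521611703 yawy -12.596335135515076
top 105 strap ang 168.4 [165.1 171.3]
wrist 0 strap ang
```

The keeper is solid against its stop. I back off outward, lift clear, then check.

```bash
python3 -m creep '[{"grip":-1,"tx":1,"ty":0,"tz":0,"spin":0},{"grip":-1,"tx":1.2,"ty":0,"tz":0,"spin":0},{"grip":-1,"tx":1,"ty":0,"tz":-1,"spin":0},{"grip":-1,"tx":0,"ty":0,"tz":-3.5,"spin":0},{"grip":-1,"tx":2,"ty":0,"tz":-3.5,"spin":0},{"grip":-1,"tx":3.5,"ty":0,"tz":-1,"spin":0},{"grip":-1,"tx":3.5,"ty":0,"tz":0,"spin":0},{"grip":-1,"tx":3,"ty":0,"tz":0,"spin":0}]' 30
python3 -m creep '[{"grip":-1,"tx":3.5,"ty":0,"tz":0,"spin":0},{"grip":-1,"tx":3.5,"ty":0,"tz":0,"spin":0},{"grip":-1,"tx":0,"ty":0,"tz":0,"spin":0},{"grip":-1,"tx":0,"ty":0,"tz":0,"spin":0}]' 30
python3 chk2.py; python3 kp.py
python3 - <<'E'
import numpy as np,cv2
p=np.load('pics/last_top.npz')['p'];cv2.imwrite('pics/c7.png',cv2.resize(p[190:320,170:345],None,fx=4.5,fy=4.5,interpolation=cv2.INTER_CUBIC)[...,::-1])
E
```

```text
clock: 23.57
tool_pos: [0.5472, 0.2828, 0.1801]
eef_rot: [0.782, 0.623, 0.001, 0.001]
contact_force: [0.3, 0.1, -0.9]
opening: 0.005
finger_force: 0.0
clock: 23.9
tool_pos: [0.5614, 0.3509, 0.1777]
eef_rot: [0.781, 0.624, -0.0, 0.0]
contact_force: [-0.2, -1.2, 0.2]
opening: 0.008
finger_force: 0.0
top rim z 0.108 spoke 160 38.46761645111021
wrist rim z nan spoke 0 nan
tcp r 0.2927 ang 81.5 yawy -12.75333168698117 M [-0.08  0.09 -0.  ]
tcp polar about pivot 0.2609156567987196 101.6995538495503 yawy -13.055753163996087
top 162 strap ang 166.6 [162.4 170.6]
wrist 0 strap ang
  return _methods._mean(a, axis=axis, dtype=dtype,
  ret = ret.dtype.type(ret / rcount)
chk2.py:9: RuntimeWarning: Mean of empty slice.
  m=o&(rr>.035)&(rr<.066)&(abs(P[:,2]-z+.0035)<.005);print(n,'rim z',z.round(4),'spoke',m.sum(),np.degrees(np.angle(np.exp(4j*np.radians(t[m])).mean()))/4)
```

View pics/c7.png

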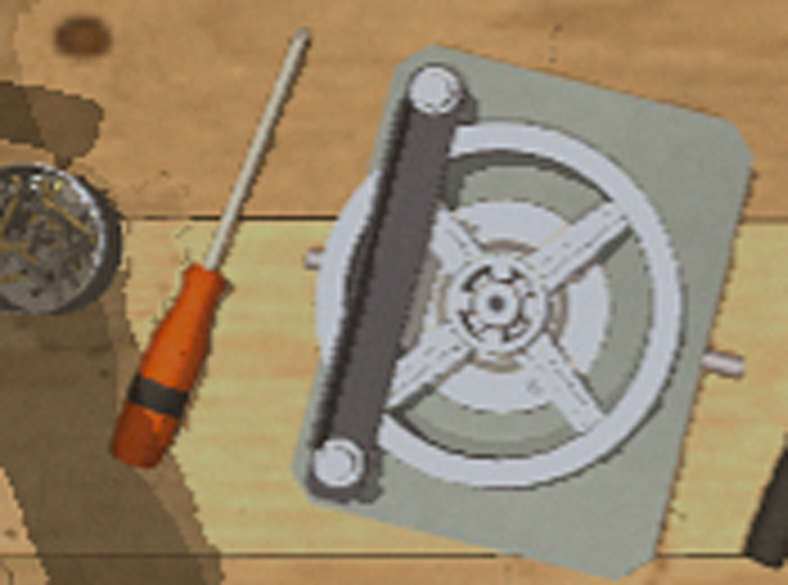

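The crop shows the keeper lying from the pivot (435,90) to the second bolt (338,462), with the bolt head sitting over its slotted end. The pulley is home beneath it (rim 0.108), and the screwdriver, ratchet and tin are unmoved.

```bash
python3 -c "
from plant import workorder
print(workorder.finish_job())"
```

```text
the job is handed in; nothing more can be done
None
```

The pulley turned until it dropped 16 mm fully home, the keeper is shut against its stop with the slot round the second bolt, and the job was handed in at about 24 s; the tools and other things I could see in the final views were where they started.

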